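# Push the battery pack through the gap to its charger

### The job

Push the black battery pack across the desk, contacts first, through the narrow gap between the two low control boxes until its contact end sits fully home and square against the charger block behind them. Only push it with the fingertips or the outside of the fingers: it must stay flat on the desk, never picked up or tipped. Leave the other things on the desk where they are, then take the hand away.

Things in the scene. Friction and masses are not known exactly. Their poses are not given: they have to be found in the camera images.
- battery: Loose black battery pack, 70 mm long (x), 72 wide (y), 34 high, 0.3 to 0.55 kg, flat on the desk. Origin: centre of its underside. Its +x end, with two brass contacts, points roughly at the gap at the start (within 0.45 rad); grey ribs cross its top. Two spread fingertips pushing a face turn that face square to their line.
- battery_contacts (a point): Middle of the battery's contact end: battery frame (35, 0, 18) mm.
- station: Fixed equipment: two control boxes with the gap between them, and the charger behind. Origin: on the desk, centre of the gap; x runs along the gap from the entrance to the charger (away from the robot), y left across it, z up. With the battery home its origin is at x = 63, y = 0 mm here, its yaw equal to the station's.
- box_left (a point): Centre of the underside of the left (grey) control box: station frame (0, 99, 0) mm. The box is 50 mm deep (x), 120 mm wide (y), 40 mm high (knobs on top to 49 mm); its near face to the gap is at y = 39 mm. The upright corner at the gap's entrance is rounded to 10 mm radius. Looks-only sockets stick out of its rear.
- box_right (a point): The same for the right (dark) control box: station frame (0, -99, 0) mm, its face to the gap at y = -39 mm. So the gap is 78 mm wide and 50 mm long, and leaves the battery 3 mm on each side.
- charger_face (a point): Middle of the charger's flat contact face at desk level: station frame (98, 0, 0) mm. The grey charger block is fixed and rigid, 110 mm wide, 40 mm deep, 42 mm high.
- keyer: Bystander: metal Morse paddle on a steel base 75 x 60 mm, 40 mm high. Origin under its centre.
- jar: Bystander: glass jar with brass lid, 68 mm diameter, 95 mm high. Origin under its centre.
- mug: Bystander: dark red mug, 82 mm diameter, 90 mm high, with handle. Origin under its centre.
- thermos: Bystander: vacuum flask, 88 mm diameter, 215 mm high. Origin under its centre.
- screwdriver: Bystander: screwdriver lying on the desk, 150 mm long. Origin under its middle.
- tape_tin: Bystander: flat round aluminium tin, 60 mm diameter, 28 mm high. Origin under its centre.
- lunchbox: Bystander: metal lunch box 104 x 124 mm, 62 mm high. Origin under its centre.
Things that resemble listed ones, but are neither listed nor needed, are in the scene too. What is shaped like the battery but orange is not meant.

How it is judged:
By the outcome, as a careful person would: the job done as asked, in the order asked, and still so for the second after the job is handed in, with the robot touching nothing.
It also fails if it takes over 72 s, if anything falls off the work surface, if the arm or the gripper's body presses on something with over 40 N, if the wrist force passes 120 N, or if a joint passes its speed limit or range.

### The arm

A 6-joint arm with a two-finger parallel gripper is mounted at the origin on the work surface. World frame = base frame: x ahead of the robot, y to its left, z up, the work surface at z = 0. Lengths are in m, angles in rad, forces in N, time in s.
With the tool pointing down it reaches from about 0.425 to 0.925 m from the base axis. Payload 12.5 kg.
Tool frame: the origin (TCP) lies midway between the tips of the shut fingers; the grasp point (between the pads) lies 19 mm behind it; z points along the fingers, y is the direction in which the jaws open and shut (so a half turn about z gives the same grasp; the last joint's range is limited). The gripper opens to 85 mm and grips with 20 to 120 N. Pads are 22 mm wide; open, the fingers measure 114 mm over their backs; the gripper's body (76 mm by 85 mm) begins 54 mm behind the grasp point. The pads swing forward as they close: fully open they stand 13 mm farther back than shut.
Start: joints at [-1.225, 0.491, 1.559, -0, 1.092, -0.106], TCP at [0.273, -0.562, 0.231] pointing down, gripper open.
Joint ranges: [-3.1, 3.1], [-0.84, 2.19], [0.05, 2.79], [-1.13, 4.28], [0.06, 2.93], [-2.69, 2.69]. Speed limits (rad/s): [2.22, 2.22, 2.79, 3.14, 3.14, 3.14].

### API

Orientations are given as a unit quaternion [x, y, z, w].
In Python, from station import get_state, get_image, sign_off gives the robot as it stands. The module is installed in compiled form; this text tells all that it offers.
- The arm moves only by the tool jog_arm, never from a script. Its arguments are lists of equal length, an entry for each row: "linear": the shift along the world's x, y, z in cm, a list of three; "dr": the turn, a rotation vector about the world's x, y, z in degrees, a list of three; "fingers": the opening, from 0 (shut) to 1 (fully open). In form: {"linear": [[x, y, z], ...], "dr": [[ax, ay, az], ...], "fingers": [fingers, ...]}. A call has 1 to 8 rows; each row shifts and turns the commanded pose from where the row before left it; what a row does not reach is not made up. A row lasts 1/8 s, in which the tool goes at most 62.5 mm and 10.7 degrees, less where a joint would pass 70% of its speed; a pose out of reach is approached as far as the arm can. A call is refused whole if a number of a shift passes 6.25 or a number of a turn 10.7, either way. A call with a gripper value outside its range is refused whole. The fingers move at their own pace and stop on an object; "squeeze" is the grip in N (left out, the last holds). Time passes only in rows, so rows that do not move let the fingers close. It gives the time, the measured TCP pose, the force and the opening at its end, in the units of the state.
- get_state(): the state, without advancing time (a new reading comes with each control period).
- get_image(name): name is "side" or "top"; returns a dict with "frame" (384x512x3 uint8, red, green, blue), "z_map" (384x512 float32, m along the optical axis (not along the pixel's ray), 0 where there is no reading), "fx", "fy", "cx", "cy" (pixels), "dist_coeffs" ([k1, k2, p1, p2, k3] as OpenCV has them; the pictures are not rectified), "rvec" (rotation vector, rad) and "tvec" (3), from world to camera coordinates, as OpenCV has them. Camera axes: x right, y down, z forward; pixel columns grow to the right and rows downward; lengths in m; the calibration is good to about 2 mm. A picture is of the moment at which its call begins.
- sign_off(): hands the job in, once; it reports no verdict.
The state is a dict: "t": time; "joints": joint angles; "qd": joint speeds; "joint_efforts": joint torques, N m; "ee_pos": TCP position; "eef_rot": TCP orientation; "wrist_force": force on the tool from outside, world axes, zero at the start; "torque": the same for the moment, N m; "width": finger opening in m.
Only numpy, scipy, OpenCV 4.12 (cv2) and the standard library are available. Lean on these libraries where they do the work, as an engineer would, in place of code of your own. Each camera call takes 0.05 s, during which the arm holds its last target. There are 200 camera calls.

## Working session

There is one attempt and no reset: what is moved stays moved. The work goes in short steps, Python scripts to look and compute and a tool call to move; the robot and the scene stay as the last step left them, time stands still between calls to the robot, and variables do not carry over. Pictures are saved under pics/ and viewed, on a budget of 10 in all, crops included, one or two more only if the job needs it, and the job is handed in when it is done.

Besides the shell and the picture viewer there is one more tool, called after ">>>" by a JSON object that holds its "name" and its "arguments", one argument or row to a line. jog_arm: Moves the arm, as the interface text tells. Its arguments: {"type":"object","properties":{"linear":{"type":"array"},"dr":{"type":"array"},"fingers":{"type":"array"},"squeeze":{"type":"number"}},"required":["linear","dr","fingers"]}

```bash
mkdir -p pics
cat > h.py <<'E'
import numpy as np,cv2
from station import get_state,get_image
def cam(n):
    im=get_image(n);im['K']=np.array([[im['fx'],0,im['cx']],[0,im['fy'],im['cy']],[0,0,1]]);im['d']=np.array(im['dist_coeffs'],float)
    im['R']=cv2.Rodrigues(np.array(im['rvec'],float))[0];im['t']=np.array(im['tvec'],float).reshape(3);return im
def save(im,name,crop=None,s=1):
    f=im['frame'][:,:,::-1]
    if crop: a,b,c,d=crop;f=f[b:d,a:c]
    cv2.imwrite('pics/'+name,cv2.resize(f,None,fx=s,fy=s,interpolation=cv2.INTER_CUBIC))
def onplane(im,uv,z):
    p=cv2.undistortPoints(np.array(uv,float).reshape(-1,1,2),im['K'],im['d']).reshape(-1,2)
    r=np.c_[p,np.ones(len(p))]@im['R'];o=-im['R'].T@im['t']
    return o+r*((z-o[2])/r[:,2])[:,None]
def proj(im,P): return cv2.projectPoints(np.array(P,float).reshape(-1,1,3),im['R'],im['t'],im['K'],im['d'])[0].reshape(-1,2)
def cloud(im):
    v,u=np.mgrid[:384,:512];p=cv2.undistortPoints(np.c_[u.ravel(),v.ravel()].astype(float).reshape(-1,1,2),im['K'],im['d']).reshape(-1,2)
    z=im['z_map'].ravel();P=(np.c_[p*z[:,None],z]-im['t'])@im['R'];P[z==0]=np.nan;return P.reshape(384,512,3)
E
python3 - <<'E'
from h import *
print(get_state())
for n in('top','side'):
    im=cam(n);save(im,n+'0.png',s=1.5);print(n,-im['R'].T@im['t'],im['R'][2],im['fx'])
E
```

```text
{'t': 0.0, 'joints': array([-1.22454950e+00,  4.91592407e-01,  1.55946438e+00,  3.56179603e-05,
        1.09171153e+00, -1.05603415e-01]), 'qd': array([ 0.00045228,  0.00083461, -0.00128806, -0.00029495,  0.00024962,
        0.00149616]), 'joint_efforts': array([ 2.30776801e-03, -6.18440509e+01, -2.61595595e+01, -7.18619958e-05,
        4.01191675e-03, -6.75734498e-06]), 'ee_pos': array([ 0.27284034, -0.5620419 ,  0.2307022 ]), 'eef_rot': array([ 9.74588962e-01,  2.24000021e-01, -5.48730649e-05, -5.85475044e-04]), 'wrist_force': array([ 0.38186004,  0.6100235 , -0.16199521]), 'torque': array([-0.03492223, -0.00815962, -0.04679189]), 'width': 0.08562868500599682}
top [0.38073419 0.00800561 1.40912238] [ 0.13842221 -0.01755245 -0.99021776] 390.07920386298474
side [0.09715754 1.04517223 0.70787079] [ 0.34041196 -0.80015371 -0.49383574] 442.3681800787471
```

View pics/top0.png

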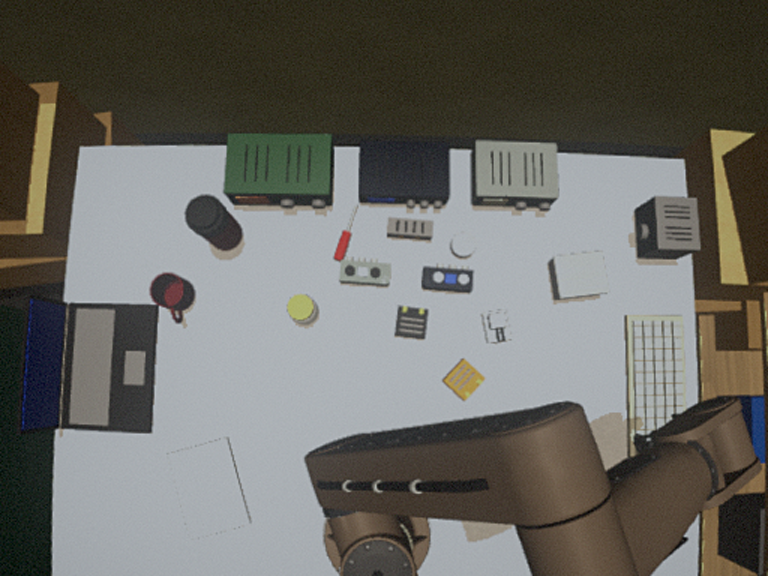

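View pics/side0.png

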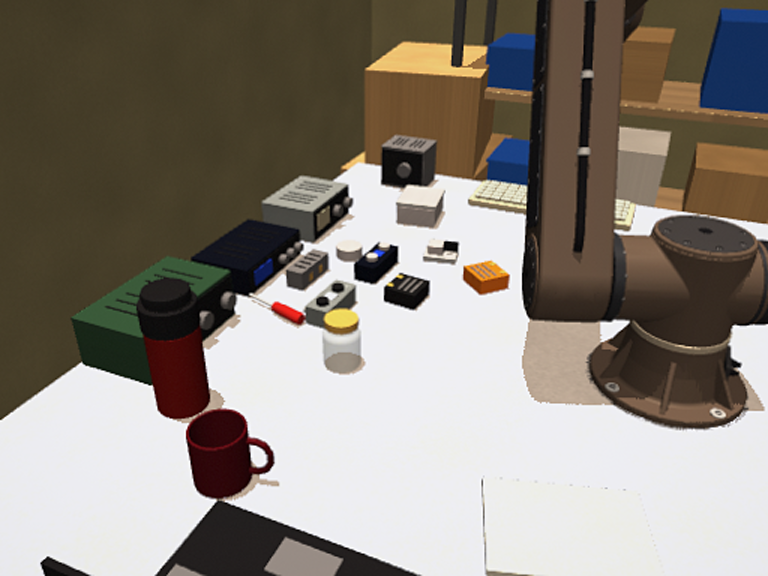

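The top view shows the battery at about (411,322) with its brass contacts towards the gap. The boxes are at (365,271) and (447,278), and the charger is at (409,229). I'll measure these from the depth map.

```bash
cat >> h.py <<'E'
def blobs(im,lo=.02,hi=.055,reg=((.35,.95),(-.3,.3))):
    P=cloud(im);m=((P[...,2]>lo)&(P[...,2]<hi)&(P[...,0]>reg[0][0])&(P[...,0]<reg[0][1])&(P[...,1]>reg[1][0])&(P[...,1]<reg[1][1])).astype(np.uint8)
    n,l,s,c=cv2.connectedComponentsWithStats(m,connectivity=4)
    for i in range(1,n):
        if s[i,4]<80: continue
        q=P[l==i];r=cv2.minAreaRect((q[:,:2]*1000).astype(np.float32))
        print('pix',c[i].round(),'n',s[i,4],'ctr',np.round(r[0],1),'size',np.round(r[1],1),'ang',round(r[2],2),'z',np.round(np.percentile(q[:,2],[5,50,95])*1000))
E
python3 - <<'E'
from h import *
im=cam('top');blobs(im);save(im,'topc.png',(215,130,345,270),5.5 and 4.2)
P=cloud(im)
E
```

```text
pix [319. 124.] n 124 ctr [ 851.2 -229.9] size [164.2  68.8] ang 28.86 z [23. 39. 53.]
pix [271. 134.] n 245 ctr [794.9 -51.3] size [218.3  19.2] ang 88.47 z [24. 41. 53.]
pix [273. 151.] n 372 ctr [733.3 -67.5] size [109.4  43.4] ang 87.25 z [31. 42. 47.]
pix [240. 178.] n 630 ctr [660.1  44.7] size [136.7 127.6] ang 86.8 z [23. 40. 50.]
pix [309. 162.] n 213 ctr [ 695.8 -199.1] size [56.5 59.7] ang 0.37 z [23. 28. 33.]
pix [299. 185.] n 522 ctr [ 615.6 -159.9] size [120.7  63.2] ang 86.55 z [27. 41. 50.]
pix [274. 214.] n 409 ctr [505.  -74.2] size [72.  70.4] ang 83.82 z [29. 34. 39.]
pix [331. 216.] n 157 ctr [ 495.  -279.8] size [68.5 42.3] ang 10.47 z [26. 36. 42.]
pix [309. 251.] n 332 ctr [ 371.1 -197.3] size [68.4 71.9] ang 43.28 z [28. 34. 39.]
```

View pics/topc.png

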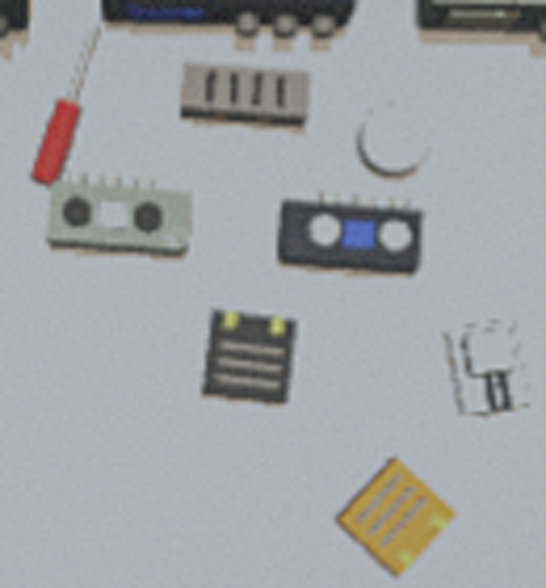

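```bash
cat > fit.py <<'E'
from h import *
from scipy.optimize import minimize
def sil(im,boxes,pose,off,sh):
    x,y,a=pose;c,s=np.cos(a),np.sin(a);S=8;M=np.zeros((sh[1]*S,sh[0]*S),np.uint8)
    for (x0,x1,y0,y1,h) in boxes:
        q=np.array([[X,Y,Z] for X in(x0,x1) for Y in(y0,y1) for Z in(.012,h)])
        w=np.c_[x+c*q[:,0]-s*q[:,1],y+s*q[:,0]+c*q[:,1],q[:,2]]
        p=((proj(im,w)-off+.5)*S-.5)
        cv2.fillConvexPoly(M,cv2.convexHull(np.round(p*16).astype(np.int32)),1,shift=4)
    return cv2.resize(M.astype(np.float32),sh,interpolation=cv2.INTER_AREA)
BAT=[(-.035,.035,-.036,.036,.034)]
STA=[(-.025,.025,.039,.159,.04),(-.025,.025,-.159,-.039,.04),(.098,.138,-.055,.055,.042)]
def fit(ims,boxes,p0,crop):
    out=[]
    a,b,c,d=crop;mask=0
    for im in ims: mask=mask+((cloud(im)[b:d,a:c,2]>.012)).astype(np.float32)/len(ims)
    g=lambda m:cv2.GaussianBlur(m,(0,0),1)
    mask=g(mask)
    # ignore things far from the model
    f0=sil(ims[0],boxes,p0,(a,b),(c-a,d-b));W=cv2.dilate(f0,np.ones((9,9)))
    f=lambda p:float((W*(g(sil(ims[0],boxes,np.array(p)/[1e3,1e3,100],(a,b),(c-a,d-b)))-mask)**2).sum())
    q0=np.array(p0)*[1e3,1e3,100]
    r=minimize(f,q0,method='Nelder-Mead',options=dict(initial_simplex=[q0,q0+[5,0,0],q0+[0,5,0],q0+[0,0,4]],xatol=.05,fatol=1e-3))
    return r.x/[1e3,1e3,100],r.fun
E
cat > m1.py <<'E'
from fit import *
ims=[cam('top') for _ in range(4)]
s,e=fit(ims,STA,(.617,-.061,-.05),(215,135,345,205));print('station',s,e)
b,e2=fit(ims,BAT,(.505,-.074,-.1),(250,195,300,235));print('bat',b,e2)
c,n=np.cos(s[2]),np.sin(s[2]);d=b[:2]-s[:2]
print('bat in station mm',(c*d[0]+n*d[1])*1e3,(-n*d[0]+c*d[1])*1e3,'yaw deg',np.degrees(b[2]-s[2]),np.degrees(s[2]))
im=ims[0];f=cv2.resize(im['frame'][:,:,::-1],None,fx=4.2,fy=4.2,interpolation=cv2.INTER_CUBIC)
for bx,p in((STA,s),(BAT,b)):
  for x0,x1,y0,y1,h in bx:
    q=np.array([[x0,y0],[x1,y0],[x1,y1],[x0,y1]]);R=np.array([[np.cos(p[2]),-np.sin(p[2])],[np.sin(p[2]),np.cos(p[2])]])
    u=(proj(im,np.c_[q@R.T+p[:2],[h]*4])+.5)*4.2-.5
    cv2.polylines(f,[np.round(u*16).astype(np.int32)],True,(0,0,255),1,cv2.LINE_AA,4)
cv2.imwrite('pics/fit.png',f[546:1134,903:1449])
E
python3 m1.py
```

```text
station [ 0.61701805 -0.06050524 -0.06378333] 45.29191207885742
bat [ 0.50500047 -0.07440504 -0.10703985] 0.8247098922729492
bat in station mm -110.90382007831268 -21.011548546468127 yaw deg -2.4784159905610474 -3.654515408764678
```

View pics/fit.png

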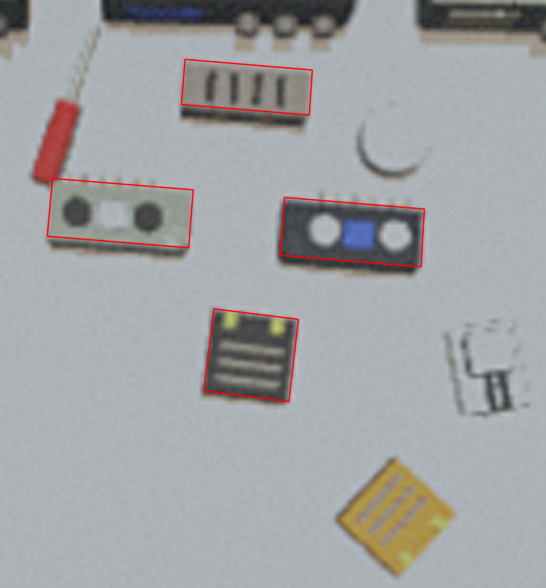

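The fit is good. The battery sits about 21 mm right of the gap axis, so I'll push it sideways square first, then forward. Moving to its right side now.

>>> {"name": "jog_arm", "arguments": {
  "linear": [
    [2.85, 5.25, -1.5],
    [2.85, 5.25, -1.5],
    [2.85, 5.25, -1.5],
    [2.85, 5.25, -1.5],
    [2.85, 5.25, -1.5],
    [2.85, 5.25, -1.5],
    [2.85, 5.25, -1.5],
    [2.85, 5.25, -1.5]
  ],
  "dr": [
    [0, 0, 7.6],
    [0, 0, 7.6],
    [0, 0, 7.6],
    [0, 0, 7.6],
    [0, 0, 7.6],
    [0, 0, 7.6],
    [0, 0, 7.6],
    [0, 0, 7.6]
  ],
  "fingers": [0.45, 0.45, 0.45, 0.45, 0.45, 0.45, 0.45, 0.45]
}}

```text
t: 1.35
ee_pos: [0.5018, -0.1406, 0.1111]
eef_rot: [0.726, 0.688, 0.0, 0.0]
wrist_force: [0.9, -1.5, -0.2]
width: 0.0382
```

>>> {"name": "jog_arm", "arguments": {
  "linear": [
    [0, 0, 0],
    [0, 0, 0],
    [0, 0, 0]
  ],
  "dr": [
    [0, 0, 0],
    [0, 0, 0],
    [0, 0, 0]
  ],
  "fingers": [0.45, 0.45, 0.45]
}}

```text
t: 1.72
ee_pos: [0.5006, -0.1435, 0.1117]
eef_rot: [0.728, 0.686, 0.0, 0.0]
wrist_force: [-0.2, -0.1, 0.3]
width: 0.0385
```

```bash
cat >> h.py <<'E'
def st():
    s=get_state();from scipy.spatial.transform import Rotation as R
    A=R.from_quat(s['eef_rot']).as_matrix();print('t',round(s['t'],2),'pos',(s['ee_pos']*1e3).round(1),'yaw',round(np.degrees(np.arctan2(A[1,0],A[0,0])),2),'zax',A[:,2].round(3),'F',s['wrist_force'].round(1),'w',round(s['width']*1e3,1),'j',s['joints'].round(2))
E
python3 - <<'E'
from fit import *
st()
ims=[cam('top') for _ in range(4)]
# station refit, without screwdriver (left box cut)
for bx,cr in((STA[1:],(255,135,345,205)),([STA[0]],(225,174,264,196)),([STA[1]],(275,172,320,200)),([STA[2]],(250,142,295,165))):
    print(fit(ims,bx,(.617,-.061,-.055),cr))
s=ims[0];P=cloud(s);
E
```

```text
t 1.73 pos [ 500.6 -143.5  111.7] yaw 86.56 zax [ 0.001 -0.    -1.   ] F [-0.2 -0.1  0.3] w 38.5 j [-0.41  0.51  1.94 -0.    0.7  -0.35]
(array([ 0.61506453, -0.06075016, -0.08076749]), np.float64(124.87841796875))
(array([ 0.61667026, -0.0606032 , -0.05838801]), np.float64(1.1277165412902832))
(array([ 0.61487286, -0.06397191, -0.11593254]), np.float64(111.06167602539062))
(array([ 0.61610557, -0.06114953, -0.05667811]), np.float64(0.9152230620384216))
```

>>> {"name": "jog_arm", "arguments": {
  "linear": [
    [0, 0, -4],
    [0, 0, -4],
    [0, 0, -2.3],
    [0, 0, 0],
    [0.1, 1, 0],
    [0.1, 0.9, 0],
    [0, 0, 0],
    [0, 0, 0]
  ],
  "dr": [
    [0, 0, 0],
    [0, 0, 0],
    [0, 0, 0],
    [0, 0, 0],
    [0, 0, 0],
    [0, 0, 0],
    [0, 0, 0],
    [0, 0, 0]
  ],
  "fingers": [0.45, 0.45, 0.45, 0.45, 0.45, 0.45, 0.45, 0.45]
}}

```text
t: 2.92
ee_pos: [0.5031, -0.1232, 0.0088]
eef_rot: [0.727, 0.687, 0.0, 0.0]
wrist_force: [-0.9, -0.1, -0.4]
width: 0.0381
```

>>> {"name": "jog_arm", "arguments": {
  "linear": [
    [0, 0.2, 0],
    [0, 0.2, 0],
    [0, 0.2, 0],
    [0, 0.2, 0]
  ],
  "dr": [
    [0, 0, 0],
    [0, 0, 0],
    [0, 0, 0],
    [0, 0, 0]
  ],
  "fingers": [0.45, 0.45, 0.45, 0.45]
}}

```text
t: 3.42
ee_pos: [0.5032, -0.1154, 0.0085]
eef_rot: [0.727, 0.686, 0.0, 0.0]
wrist_force: [1.2, -3.8, 2.5]
width: 0.0384
```

Run:
```python
from h import *
st()
a=cam('top');b=cam('side')
A=a['frame'][165:255,235:325,::-1];u=proj(b,[[.505,-.08,.03]])[0].astype(int);B=b['frame'][u[1]-45:u[1]+45,u[0]-45:u[0]+45,::-1];print(u)
cv2.imwrite('pics/near1.png',np.hstack([cv2.resize(x,None,fx=4.4,fy=4.4,interpolation=cv2.INTER_CUBIC) for x in(A,B)]))
```

```text
t 3.42 pos [ 503.2 -115.4    8.5] yaw 86.68 zax [ 0.001 -0.    -1.   ] F [ 1.2 -3.8  2.5] w 38.4 j [-0.35  0.68  2.   -0.    0.45 -0.3 ]
[271 188]
```

View pics/near1.png

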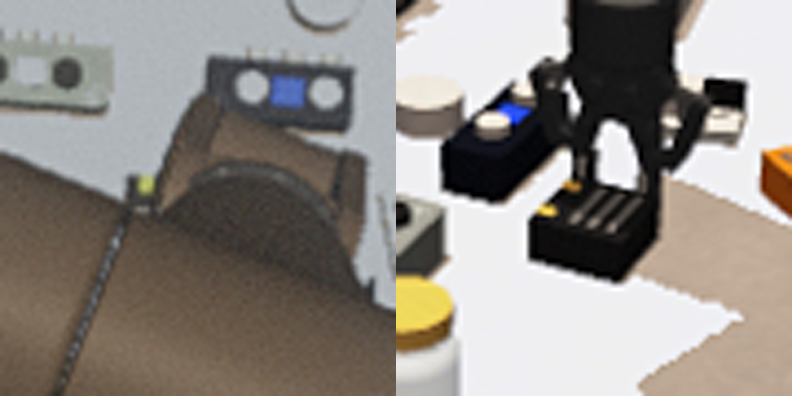

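The side crop shows both fingertips on the battery's right face at about (590,170) and (650,190), and the battery is flat. In the top crop the arm hides most of it. I'll continue the side push, then back off up and away.

>>> {"name": "jog_arm", "arguments": {
  "linear": [
    [0, 0.3, 0],
    [0, 0.3, 0],
    [0.1, 0.3, 0],
    [0, 0.3, 0],
    [0, 0.1, 0],
    [0, 0, 0],
    [0, 0, 0]
  ],
  "dr": [
    [0, 0, 0],
    [0, 0, 0],
    [0, 0, 0],
    [0, 0, 0],
    [0, 0, 0],
    [0, 0, 0],
    [0, 0, 0]
  ],
  "fingers": [0.45, 0.45, 0.45, 0.45, 0.45, 0.45, 0.45]
}}

```text
t: 4.4
ee_pos: [0.5036, -0.102, 0.0082]
eef_rot: [0.727, 0.686, -0.0, -0.0]
wrist_force: [0.6, 0.3, -0.4]
width: 0.0385
```

>>> {"name": "jog_arm", "arguments": {
  "linear": [
    [-0.1, -1.5, 0],
    [-0.1, -1.5, 0],
    [0, -3, 4],
    [0, -5, 3],
    [0, -5, 0],
    [0, -5, 0],
    [0, 0, 0]
  ],
  "dr": [
    [0, 0, 0],
    [0, 0, 0],
    [0, 0, 0],
    [0, 0, 0],
    [0, 0, 0],
    [0, 0, 0],
    [0, 0, 0]
  ],
  "fingers": [0.45, 0.45, 0.45, 0.45, 0.45, 0.45, 0.45]
}}

```text
t: 5.28
ee_pos: [0.5011, -0.3165, 0.0782]
eef_rot: [0.729, 0.685, 0.0, 0.001]
wrist_force: [2.1, 0.1, -0.5]
width: 0.0383
```

```bash
cat > m2.py <<'E'
from fit import *
import sys
st()
S=np.array([.6164,-.0608,-.0575])
ims=[cam('top') for _ in range(3)]
def rep(p0,cr):
    b,e=fit(ims,BAT,p0,cr);c,n=np.cos(S[2]),np.sin(S[2]);d=b[:2]-S[:2]
    print('bat',b.round(4),'err',round(e,2),'in station',round((c*d[0]+n*d[1])*1e3,1),round((-n*d[0]+c*d[1])*1e3,1),'yaw',round(np.degrees(b[2]-S[2]),2))
    return b
E
python3 - <<'E'
from m2 import *
rep((.505,-.054,-.06),(245,195,295,235))
save(ims[0],'n2.png',(215,130,345,270),4)
E
```

```text
t 5.28 pos [ 501.1 -316.5   78.2] yaw 86.44 zax [ 0.001 -0.001 -1.   ] F [ 2.1  0.1 -0.5] w 38.3 j [-0.67  0.63  1.78 -0.    0.73 -0.61]
bat [ 0.4954 -0.0633  0.0175] err 101.18 in station -120.7 -9.5 yaw 4.3
```

>>> {"name": "jog_arm", "arguments": {
  "linear": [
    [-3, -5, 2],
    [-4, -4.5, 2],
    [-4, -4.5, 2],
    [-4, -4.5, 2],
    [0, 0, 0]
  ],
  "dr": [
    [0, 0, -9],
    [0, 0, -9],
    [0, 0, -9],
    [0, 0, -9],
    [0, 0, 0]
  ],
  "fingers": [0.4, 0.4, 0.4, 0.4, 0.4]
}}

```text
t: 6.05
ee_pos: [0.3518, -0.4975, 0.1588]
eef_rot: [0.905, 0.426, -0.0, 0.001]
wrist_force: [0.4, 0.4, 0.2]
width: 0.0346
```

Run:
```python
from m2 import *
rep((.505,-.054,-.06),(245,195,295,235))
save(ims[0],'n2.png',(215,130,345,270),4)
```

```text
t 6.05 pos [ 351.8 -497.5  158.8] yaw 50.4 zax [ 0.001 -0.002 -1.   ] F [0.4 0.4 0.2] w 34.6 j [-1.06  0.55  1.68 -0.    0.91 -0.37]
bat [ 0.5043 -0.0562 -0.054 ] err 1.23 in station -112.1 -1.8 yaw 0.2
```

The battery is now at station y = -1.8 mm with 0.2° yaw error. Going behind it.

>>> {"name": "jog_arm", "arguments": {
  "linear": [
    [1.1, 5.6, -0.6],
    [1.1, 5.6, -0.6],
    [1.1, 5.6, -0.6],
    [1.1, 5.6, -0.6],
    [1.1, 5.6, -0.6],
    [1.1, 5.6, -0.6],
    [1.1, 5.6, -0.6],
    [1.1, 5.4, -0.6]
  ],
  "dr": [
    [0, 0, -6.7],
    [0, 0, -6.7],
    [0, 0, -6.7],
    [0, 0, -6.7],
    [0, 0, -6.7],
    [0, 0, -6.7],
    [0, 0, -6.7],
    [0, 0, -6.7]
  ],
  "fingers": [0.4, 0.4, 0.4, 0.4, 0.4, 0.4, 0.4, 0.4]
}}

```text
t: 7.2
ee_pos: [0.4414, -0.0459, 0.1091]
eef_rot: [1.0, -0.026, -0.0, -0.0]
wrist_force: [0.9, 0.0, -0.1]
width: 0.0345
```

>>> {"name": "jog_arm", "arguments": {
  "linear": [
    [0, 0, 0],
    [0, 0, -1],
    [0, 0, 0]
  ],
  "dr": [
    [0, 0, 0],
    [0, 0, 0],
    [0, 0, 0]
  ],
  "fingers": [0.4, 0.4, 0.4]
}}

```text
t: 7.58
ee_pos: [0.4411, -0.0497, 0.0986]
eef_rot: [1.0, -0.025, -0.001, -0.0]
wrist_force: [0.4, 0.5, 0.4]
width: 0.0344
```

```bash
python3 -c "from h import *
st()"
```

```text
t 7.58 pos [441.1 -49.7  98.6] yaw -2.9 zax [-0.002  0.    -1.   ] F [0.4 0.5 0.4] w 34.4 j [-0.26  0.45  2.13 -0.    0.56  1.36]
```

>>> {"name": "jog_arm", "arguments": {
  "linear": [
    [0, -0.2, -4],
    [0, 0, -3],
    [0, 0, -2],
    [0, 0, 0],
    [1, -0.1, 0],
    [0.8, 0, 0],
    [0.2, 0, 0],
    [0.2, 0, 0]
  ],
  "dr": [
    [0, 0, -0.4],
    [0, 0, 0],
    [0, 0, 0],
    [0, 0, 0],
    [0, 0, 0],
    [0, 0, 0],
    [0, 0, 0],
    [0, 0, 0]
  ],
  "fingers": [0.4, 0.4, 0.4, 0.4, 0.4, 0.4, 0.4, 0.4]
}}

```text
t: 8.57
ee_pos: [0.4631, -0.0521, 0.0099]
eef_rot: [1.0, -0.029, -0.001, -0.0]
wrist_force: [-5.7, -0.6, 5.6]
width: 0.0342
```

>>> {"name": "jog_arm", "arguments": {
  "linear": [
    [0.5, 0, 0],
    [0.5, 0, 0],
    [0.5, -0.1, 0],
    [0.5, 0, 0],
    [0.5, 0, 0],
    [0.5, 0, 0],
    [0.5, -0.1, 0],
    [0, 0, 0]
  ],
  "dr": [
    [0, 0, 0],
    [0, 0, 0],
    [0, 0, 0],
    [0, 0, 0],
    [0, 0, 0],
    [0, 0, 0],
    [0, 0, 0],
    [0, 0, 0]
  ],
  "fingers": [0.4, 0.4, 0.4, 0.4, 0.4, 0.4, 0.4, 0.4]
}}

```text
t: 9.57
ee_pos: [0.4989, -0.0542, 0.0097]
eef_rot: [1.0, -0.029, 0.0, 0.0]
wrist_force: [-0.6, 0.3, 0.6]
width: 0.0342
```

Run:
```python
from h import *
st()
a=cam('top');b=cam('side')
A=a['frame'][150:240,225:315,::-1];u=proj(b,[[.55,-.06,.03]])[0].astype(int);B=b['frame'][u[1]-45:u[1]+45,u[0]-45:u[0]+45,::-1];print(u)
cv2.imwrite('pics/near2.png',np.hstack([cv2.resize(x,None,fx=4.4,fy=4.4,interpolation=cv2.INTER_CUBIC) for x in(A,B)]))
```

```text
t 9.57 pos [498.9 -54.2   9.7] yaw -3.3 zax [ 0.001 -0.    -1.   ] F [-0.6  0.3  0.6] w 34.2 j [-0.24  0.67  2.04 -0.    0.43  1.39]
[255 188]
```

View pics/near2.png

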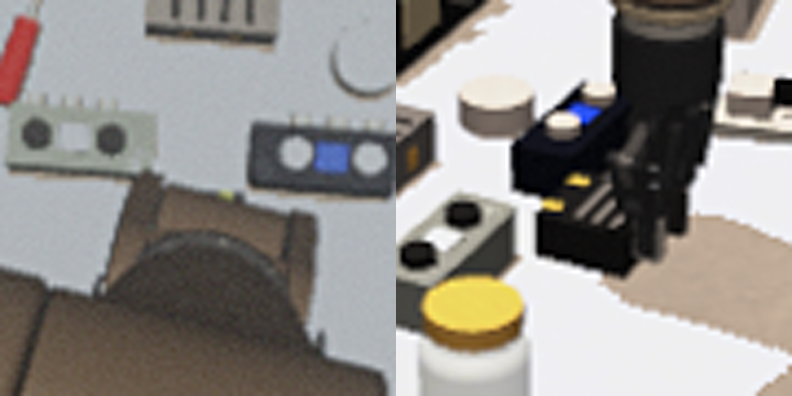

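The side crop shows the battery flat with its contacts (550,205) and (578,180) heading into the gap and the fingers behind it. Continuing slowly.

>>> {"name": "jog_arm", "arguments": {
  "linear": [
    [0.3, 0, 0],
    [0.3, -0.05, 0],
    [0.3, 0, 0],
    [0.3, -0.05, 0],
    [0.3, 0, 0],
    [0.3, -0.05, 0],
    [0.3, 0, 0],
    [0.3, 0, 0]
  ],
  "dr": [
    [0, 0, 0],
    [0, 0, 0],
    [0, 0, 0],
    [0, 0, 0],
    [0, 0, 0],
    [0, 0, 0],
    [0, 0, 0],
    [0, 0, 0]
  ],
  "fingers": [0.4, 0.4, 0.4, 0.4, 0.4, 0.4, 0.4, 0.4]
}}

```text
t: 10.68
ee_pos: [0.5219, -0.0556, 0.0095]
eef_rot: [1.0, -0.029, -0.001, -0.0]
wrist_force: [-5.1, 0.7, 4.8]
width: 0.0341
```

>>> {"name": "jog_arm", "arguments": {
  "linear": [
    [0.3, 0, 0],
    [0.3, -0.05, 0],
    [0.3, 0, 0],
    [0.3, -0.05, 0],
    [0.3, 0, 0],
    [0.3, -0.05, 0],
    [0.3, 0, 0],
    [0.3, 0, 0]
  ],
  "dr": [
    [0, 0, 0],
    [0, 0, 0],
    [0, 0, 0],
    [0, 0, 0],
    [0, 0, 0],
    [0, 0, 0],
    [0, 0, 0],
    [0, 0, 0]
  ],
  "fingers": [0.4, 0.4, 0.4, 0.4, 0.4, 0.4, 0.4, 0.4]
}}

```text
t: 11.68
ee_pos: [0.5459, -0.0571, 0.0095]
eef_rot: [1.0, -0.029, -0.001, -0.0]
wrist_force: [-6.5, 0.5, 4.5]
width: 0.034
```

>>> {"name": "jog_arm", "arguments": {
  "linear": [
    [0.3, 0, 0],
    [0.3, -0.05, 0],
    [0.3, 0, 0],
    [0.3, -0.05, 0],
    [0.3, 0, 0],
    [0.3, 0, 0],
    [0.3, -0.05, 0],
    [0.3, 0, 0]
  ],
  "dr": [
    [0, 0, 0],
    [0, 0, 0],
    [0, 0, 0],
    [0, 0, 0],
    [0, 0, 0],
    [0, 0, 0],
    [0, 0, 0],
    [0, 0, 0]
  ],
  "fingers": [0.4, 0.4, 0.4, 0.4, 0.4, 0.4, 0.4, 0.4]
}}

```text
t: 12.68
ee_pos: [0.57, -0.0587, 0.0095]
eef_rot: [1.0, -0.029, -0.001, -0.0]
wrist_force: [-4.8, -0.8, 4.4]
width: 0.0342
```

>>> {"name": "jog_arm", "arguments": {
  "linear": [
    [0.3, 0, 0],
    [0.3, -0.05, 0],
    [0.3, 0, 0],
    [0.3, -0.05, 0],
    [0.3, 0, 0],
    [0.3, 0, 0],
    [0.3, -0.05, 0],
    [0.3, 0, 0]
  ],
  "dr": [
    [0, 0, 0],
    [0, 0, 0],
    [0, 0, 0],
    [0, 0, 0],
    [0, 0, 0],
    [0, 0, 0],
    [0, 0, 0],
    [0, 0, 0]
  ],
  "fingers": [0.4, 0.4, 0.4, 0.4, 0.4, 0.4, 0.4, 0.4]
}}

```text
t: 13.68
ee_pos: [0.594, -0.0602, 0.0095]
eef_rot: [1.0, -0.029, -0.001, -0.0]
wrist_force: [-6.5, 0.2, 4.7]
width: 0.0342
```

Run:
```python
from h import *
st()
a=cam('top');b=cam('side')
A=a['frame'][130:220,225:315,::-1];u=proj(b,[[.62,-.06,.03]])[0].astype(int);B=b['frame'][u[1]-45:u[1]+45,u[0]-45:u[0]+45,::-1];print(u)
cv2.imwrite('pics/near3.png',np.hstack([cv2.resize(x,None,fx=4.4,fy=4.4,interpolation=cv2.INTER_CUBIC) for x in(A,B)]))
```

```text
t 13.68 pos [594.  -60.2   9.5] yaw -3.31 zax [-0.002  0.    -1.   ] F [-6.5  0.2  4.7] w 34.2 j [-0.21  0.74  1.8  -0.    0.6   1.42]
[234 183]
```

View pics/near3.png

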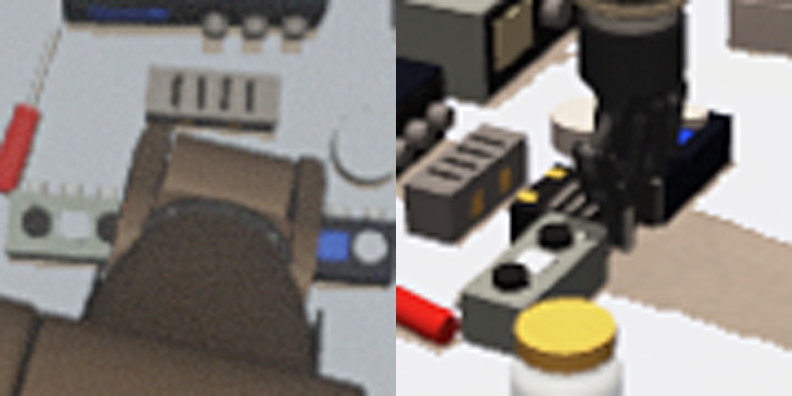

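The side crop shows the battery through the gap and flat, contacts at (527,198) and (555,174), about 4 cm from the charger. Closing in, then feeling for contact.

>>> {"name": "jog_arm", "arguments": {
  "linear": [
    [0.4, 0, 0],
    [0.4, -0.05, 0],
    [0.4, 0, 0],
    [0.4, -0.05, 0],
    [0.4, 0, 0],
    [0.4, -0.05, 0],
    [0.4, 0, 0],
    [0.4, -0.05, 0]
  ],
  "dr": [
    [0, 0, 0],
    [0, 0, 0],
    [0, 0, 0],
    [0, 0, 0],
    [0, 0, 0],
    [0, 0, 0],
    [0, 0, 0],
    [0, 0, 0]
  ],
  "fingers": [0.4, 0.4, 0.4, 0.4, 0.4, 0.4, 0.4, 0.4]
}}

```text
t: 14.78
ee_pos: [0.6268, -0.0622, 0.0094]
eef_rot: [1.0, -0.029, -0.0, 0.0]
wrist_force: [-5.5, -0.1, 3.2]
width: 0.0343
```

>>> {"name": "jog_arm", "arguments": {
  "linear": [
    [0.2, 0, 0],
    [0.2, 0, 0],
    [0.1, 0, 0],
    [0.1, 0, 0]
  ],
  "dr": [
    [0, 0, 0],
    [0, 0, 0],
    [0, 0, 0],
    [0, 0, 0]
  ],
  "fingers": [0.4, 0.4, 0.4, 0.4]
}}

```text
t: 15.28
ee_pos: [0.6302, -0.0622, 0.0094]
eef_rot: [1.0, -0.029, -0.003, -0.0]
wrist_force: [-22.0, -2.4, 15.1]
width: 0.0342
```

>>> {"name": "jog_arm", "arguments": {
  "linear": [
    [0.1, 0, 0],
    [0.1, 0, 0]
  ],
  "dr": [
    [0, 0, 0],
    [0, 0, 0]
  ],
  "fingers": [0.4, 0.4]
}}

```text
t: 15.52
ee_pos: [0.6302, -0.0622, 0.0094]
eef_rot: [1.0, -0.029, -0.005, -0.0]
wrist_force: [-32.2, -3.2, 22.3]
width: 0.0339
```

Force rose to 32 N and motion stopped. TCP stands at station x ≈ 14 mm, about 4 mm earlier than I estimated for home. I'll back off and look.

>>> {"name": "jog_arm", "arguments": {
  "linear": [
    [-0.6, 0, 0],
    [-1, 0.05, 0],
    [-3, 0.1, 0],
    [-5, 0.3, 0],
    [-4, 0.3, 2],
    [0, 0, 4],
    [0, 0, 5]
  ],
  "dr": [
    [0, 0, 0],
    [0, 0, 0],
    [0, 0, 0],
    [0, 0, 0],
    [0, 0, 0],
    [0, 0, 0],
    [0, 0, 0]
  ],
  "fingers": [0.4, 0.4, 0.4, 0.4, 0.4, 0.4, 0.4]
}}

```text
t: 16.4
ee_pos: [0.4983, -0.0548, 0.1202]
eef_rot: [1.0, -0.029, -0.0, -0.0]
wrist_force: [0.8, 0.1, -0.1]
width: 0.0341
```

>>> {"name": "jog_arm", "arguments": {
  "linear": [
    [-1.1, -5.5, 0.6],
    [-1.1, -5.5, 0.6],
    [-1.1, -5.5, 0.6],
    [-1.1, -5.5, 0.6],
    [-1.1, -5.5, 0.6],
    [-1.1, -5.5, 0.6],
    [-1.1, -5.5, 0.6],
    [-1.1, -5.5, 0.6]
  ],
  "dr": [
    [0, 0, 6.7],
    [0, 0, 6.7],
    [0, 0, 6.7],
    [0, 0, 6.7],
    [0, 0, 6.7],
    [0, 0, 6.7],
    [0, 0, 6.7],
    [0, 0, 6.7]
  ],
  "fingers": [0.4, 0.4, 0.4, 0.4, 0.4, 0.4, 0.4, 0.4]
}}

```text
t: 17.4
ee_pos: [0.4102, -0.4967, 0.1676]
eef_rot: [0.904, 0.427, 0.0, 0.001]
wrist_force: [0.1, 0.1, 0.6]
width: 0.0343
```

Run:
```python
from m2 import *
for bx,cr in(([STA[0]],(225,174,264,196)),([STA[1]],(275,172,320,200)),([STA[2]],(250,142,295,157))):
    print(fit(ims,bx,S,cr))
F=sum(i['frame'].astype(float) for i in ims)/3
A=F[135:205,235:320,::-1].astype(np.uint8)
b=cam('side');B=b['frame'][145:215,185:270,::-1]
cv2.imwrite('pics/near4.png',np.vstack([cv2.resize(x,None,fx=4.2*1.0,fy=4.2,interpolation=cv2.INTER_CUBIC) for x in(A,B)]))
```

```text
t 17.4 pos [ 410.2 -496.7  167.6] yaw 50.5 zax [ 0.001 -0.001 -1.   ] F [0.1 0.1 0.6] w 34.3 j [-0.98  0.58  1.58  0.    0.98 -0.29]
(array([ 0.61713403, -0.0606009 , -0.0520089 ]), np.float64(2.9113528728485107))
(array([ 0.61545756, -0.06110444, -0.0432345 ]), np.float64(26.0341854095459))
(array([ 0.61582101, -0.06136365, -0.05379755]), np.float64(0.6872914433479309))
```

View pics/near4.png

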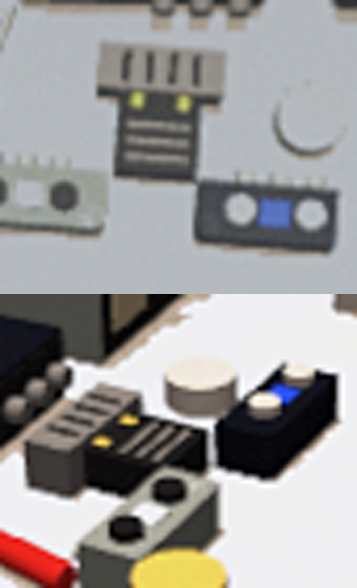

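The battery appears flush against the charger in both views: in the top crop its contacts are at (138,100) and (184,103), right under the charger edge, and no desk shows between. I'll put a number on it with a battery fit that has the station as fixed background.

Run:
```python
from m2 import *
import fit as F
a,b,c,d=cr=(248,140,292,190)
for Sx in (S,np.array([.6162,-.0611,-.0555])):
    bg=F.sil(ims[0],STA,Sx,(a,b),(c-a,d-b));o=F.sil.__wrapped__ if hasattr(F.sil,'__wrapped__') else F.sil
    F_s=o
    F.sil=lambda *q:np.maximum(bg,F_s(*q)) 
    cs,n=np.cos(Sx[2]),np.sin(Sx[2])
    p0=(Sx[0]+.061*cs,Sx[1]+.061*n,Sx[2])
    r,e=fit(ims,BAT,p0,cr);F.sil=F_s
    dd=r[:2]-Sx[:2];print(r,e,'station',(cs*dd[0]+n*dd[1])*1e3,(-n*dd[0]+cs*dd[1])*1e3,'yaw',np.degrees(r[2]-Sx[2]))
```

```text
t 17.6 pos [ 410.2 -495.3  167. ] yaw 50.16 zax [ 0. -0. -1.] F [0.2 1.  0.6] w 34.1 j [-0.98  0.58  1.58  0.    0.98 -0.29]
[ 0.67901439 -0.06584633 -0.04595221] 7.635512351989746 station 62.80091051506487 -1.4396485062005402 yaw 0.6616395398009318
[ 0.67894354 -0.06586593 -0.04426307] 7.866669654846191 station 62.91130283747033 -1.2781131502194973 yaw 0.6438287266431806
```

Run:
```python
from h import *
im=cam('top');blobs(im)
old=cv2.resize(cv2.imread('pics/top0.png'),(512,384),interpolation=cv2.INTER_AREA).astype(int)
d=(np.abs(im['frame'][:,:,::-1].astype(int)-old).max(2)>60).astype(np.uint8)
d=cv2.morphologyEx(d,cv2.MORPH_OPEN,np.ones((2,2)))
n,l,s,c=cv2.connectedComponentsWithStats(d)
print([(c[i].round().tolist(),int(s[i,4])) for i in range(1,n) if s[i,4]>8])
from station import sign_off
st();print(sign_off())
```

```text
pix [319. 124.] n 128 ctr [ 851.5 -230.3] size [163.3  66.6] ang 28.83 z [24. 38. 54.]
pix [271. 134.] n 238 ctr [794.8 -50.4] size [216.9  19. ] ang 89.21 z [22. 39. 52.]
pix [273. 159.] n 753 ctr [698.1 -65.9] size [109.4 111.7] ang 87.49 z [29. 38. 46.]
pix [241. 177.] n 631 ctr [660.3  44.4] size [136.5 127.6] ang 86.54 z [22. 40. 50.]
pix [309. 162.] n 211 ctr [ 696.1 -198.9] size [56.7 58.5] ang 4.0 z [23. 28. 32.]
pix [299. 185.] n 523 ctr [ 615.6 -160.1] size [120.9  63.5] ang 86.82 z [26. 40. 50.]
pix [331. 215.] n 154 ctr [ 495.4 -278.7] size [66.8 42.9] ang 8.28 z [25. 36. 42.]
pix [306. 247.] n 144 ctr [ 386.6 -182.6] size [30.  72.5] ang 38.95 z [29. 34. 39.]
[([273.0, 170.0], 319), ([275.0, 216.0], 402), ([442.0, 300.0], 5896), ([406.0, 272.0], 1674), ([321.0, 263.0], 3395), ([473.0, 274.0], 134), ([490.0, 273.0], 29), ([348.0, 279.0], 201), ([487.0, 304.0], 818), ([422.0, 290.0], 13), ([204.0, 331.0], 688), ([263.0, 313.0], 28), ([325.0, 344.0], 2256), ([231.0, 324.0], 21), ([240.0, 323.0], 21), ([219.0, 326.0], 12), ([276.0, 327.0], 14), ([390.0, 343.0], 54), ([281.0, 381.0], 24)]
t 17.8 pos [ 411.2 -493.6  167.5] yaw 50.33 zax [ 0.  0. -1.] F [ 0.6 -0.3 -0.9] w 34.1 j [-0.98  0.58  1.58  0.    0.98 -0.29]
the job is handed in; nothing more can be done
None
```

The battery pack is home against the charger, contacts first, and the job is handed in at 17.8 s of the 72 s allowed. I first pushed it sideways with two spread fingertips to line it up with the gap. Then I pushed it from behind through the gap until it stopped, with the wrist reading 32 N along the push and 22 N upward. After that I took the hand well away.

**Position:** my last camera fit put the battery at station x ≈ 62.8 mm (63 is home) and y ≈ -1.4 mm. Both views showed it flat, with no desk visible between it and the charger.

**Yaw:** the fit read about 0.65° off square. I put this down to fit noise rather than a real tilt, because the station fits also varied by roughly that much. I did not push again to check.

**Disagreement:** the hand stopped about 4 mm short of where I had worked out home would be. That seems to be my estimate of where the fingertips touch, since the camera fit showed the battery home.

**Other things:** comparing the first and last top pictures, the changes were only the battery and the areas the arm had covered. The arm partly hid the orange look-alike in the last picture, so its measurement there is incomplete. The path did not go near it at desk height.

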